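# Crack the stuck lid of a pump leak-test pot and hold it ajar

## Robot

A 6-joint arm with a two-finger parallel gripper is mounted at the origin on the work surface. World frame = base frame: x ahead of the robot, y to its left, z up, the work surface at z = 0. Lengths are in m, angles in rad, forces in N, time in s.
With the tool pointing down it reaches from about 0.35 to 0.975 m from the base axis. Payload 4.9 kg.
Tool frame: the origin (TCP) lies on the centre line of the jaws, within the pads' length; the fingertips stand 17 mm ahead of it and the grasp point (between the pads) lies 2 mm behind it; z points along the fingers, y is the direction in which the jaws open and shut (so a half turn about z gives the same grasp; the last joint's range is limited). The gripper opens to 85 mm and grips with 20 to 120 N. Pads are 22 mm wide; open, the fingers measure 114 mm over their backs; the gripper's body (76 mm by 85 mm) begins 54 mm behind the grasp point. The pads swing forward as they close: fully open they stand 13 mm farther back than shut.
Start: joints at [1.069, 0.053, 1.613, -0, 1.476, -0.119], TCP at [0.233, 0.58, 0.248] pointing down, gripper open.
Joint ranges: [-3.01, 3.01], [-1.01, 2.22], [0.06, 2.58], [-1.02, 4.17], [0.09, 2.62], [-3.14, 3.14]. Speed limits (rad/s): [2.57, 2.57, 3.14, 3.14, 3.14, 3.14].

## Interface

Orientations are given as a rotation vector (axis times angle).
In Python, from bench import sense, read_camera, camera_info, bot, finder gives the robot as it stands.
- The arm moves only by the tool jog_arm, never from a script. Its argument "steps" is a list of rows, each a list of 3 entries, a list of its own where there are three numbers: the finger opening in m, from 0 to 0.0854, then the shift along the tool's x, y, z in m, then the turn about the tool's z in degrees. A call has 1 to 20 rows; each row is the pose to reach, as a shift and turn from the pose commanded when the call began, along the tool's axes at that moment; what a row does not reach only later rows make up. A row lasts 1/10 s, in which the tool goes at most 50 mm and 8.59 degrees, less where a joint would pass 70% of its speed; a pose out of reach is approached as far as the arm can. A call with a gripper value outside its range is refused whole. The fingers move at their own pace and stop on an object; the grip force is fixed at half the most. Time passes only in rows, so rows that repeat a pose let the fingers close. It gives the time, the measured TCP pose, the force and the opening at its end, in the units of the state.
- sense(): the state, without advancing time (a new reading comes with each control period).
- read_camera(name): name is "scene" or "top" or "wrist"; returns the picture (420x560x3 uint8, red, green, blue); there is no depth.
- camera_info(name): a dict with "mtx" (3x3 intrinsics, pixels), "R" (3x3) and "t" (3): a world point X has camera coordinates R X + t; the wrist camera has in their place "T_tool_cam" (4x4, takes a point from camera to tool coordinates, whose origin is the TCP and whose axes are the flange's). Camera axes: x right, y down, z forward; pixel columns grow to the right and rows downward; lengths in m; the calibration is good to about 2 mm. A picture is of the moment at which its call begins: read the wrist's pose just before it. camera_info takes no time and is no camera call.
- bot.close_job(): hands the job in, once; it reports no verdict.
Trained networks look in the newest picture that a camera, given by its name, has taken for a name from the list of things; names that differ only in an ending like _2 or _b are one class to them, and where a whole thing is asked for, a point or a joint stands for the part that bears it (a point fixed in the world has none). Each returns a list of dicts, best first, with "score" (0 to 1); they miss things now and then, are a little off and sometimes report something else, mostly with a low value. They report only what shows in the picture. A call takes as long as a camera call.
- finder.silhouettes(camera, label): "pixels" (420x560 bool, what is visible of it) and "centre" ([row, column] in pixels, amid what is visible of it).
The state is a dict: "t": time; "q": joint angles; "qvel": joint speeds; "tau": joint torques, N m; "tool_pos": TCP position; "tcp_rot": TCP orientation; "contact_force": force on the tool from outside, world axes, zero at the start; "moment": the same for the moment, N m; "grip_width": opening from 0.0 (shut) to 1.0 (fully open).
Only numpy, scipy, OpenCV 4.12 (cv2) and the standard library are available. Lean on these libraries where they do the work, as an engineer would, in place of code of your own. Each camera call takes 0.05 s, during which the arm holds its last target.

## Task

The leak-test pot for fuel pumps has to be vented: swing the handle of the toggle clamp fully back, over centre, so that its arm comes up off the lid, and leave it back. Then take the lid by its black knob and pull it free from its sticky rubber seal without throwing it open (the knob must never rise more than 30 mm), and hold it just ajar, the knob raised about 15 mm. Finish while still holding the knob there, with the lid still, and do not disturb the other things on the bench.

Things in the scene. Friction and masses are not known exactly. Their poses are not given: they have to be found in the camera images.
- pot_site (a point): Round steel leak-test pot, 110 mm across, bolted to the bench on a 10 mm plate; this point: its centre line, 10 mm above the bench. Axes turn with the pot: x from the lid's knob to its hinge (away from the robot within 25 degrees), y to the clamp, z up. Shut lid: tan disc 122 mm across, top at z 74 mm; knob's axis at x -34, y 0. Clamp block: x -20 to 20, y 79 to 123, steel cheeks up to z 105.
- lid_knob (a point): Centre (half-way up) of the knob on the lid: an upright black cylinder 28 mm across and 46 mm tall on the lid's edge nearest the robot; its foot on the lid's top is 23 mm below this point. It moves with the lid. Its axes are the pot's when the lid is shut.
- lid_hinge (a point): Point on the lid's level hinge line, midway along it, opposite the knob, 76 mm above the bench. The hinge line runs along the pot's y axis. The knob's centre lies 103 mm from it horizontally and 31 mm above it.
- lid (a joint): Lid's opening angle, rad: 0 shut, grows as the knob's side rises, stop at 0.4; 0.01 rad raises the knob 1 mm. A rubber seal sticks it shut: breaking it free takes about 15 N upward at the knob, falling to about 4 N once the knob is up some 10 mm. Let go, it falls shut and sticks again. While the clamp is closed, its rubber foot holds the lid down.
- clamp_grip (a point): On the axis of the toggle clamp's handle grip, 72 mm from the handle's pivot. The grip is a round black bar 18 mm thick, from 34 to 102 mm from the pivot. Closed, the handle is almost upright (leaning 0.15 rad towards the pot), this point 174 mm above the bench. It swings away from the pot, in the upright plane through the pot's centre line and the clamp.
- clamp_pivot (a point): The clamp handle's pivot, 103 mm above the bench, 110 mm from the pot's centre line along the pot's y. The handle turns about the level line through it along the pot's x. The separate clamp arm is pivoted 20 mm nearer to the pot; its rubber foot presses on the lid 45 mm from the lid's centre; the arm stands up as the handle is swung back.
- clamp_handle (a joint): Angle of the clamp handle in rad: 0 closed (leaning 0.15 rad from upright towards the pot), growing as it swings away from the pot, 1.4 fully back (lying 1.25 rad from upright, away from the pot; its stop). It snaps over centre at about 0.35: before that it springs shut (starting it takes about 4 N at the grip), after that it springs open by itself with 1 to 2 N.
- pliers: Bystander, to be left alone: slip-joint pliers, dark steel, 190 mm long, 14 mm high, lying near the pot on the robot's side; origin at the centre of its underside.
- gasket: Bystander, to be left alone: flat black rubber ring, 84 mm across, 6 mm high, lying on the bench beside the pot on the side away from the clamp; origin at the centre of its underside.
- pump: Bystander, to be left alone: tan plastic pump module, 88 mm wide foot, 185 mm tall, standing behind the pot on the side away from the clamp; origin at the centre of its underside.
- carton: Bystander, to be left alone: white carton with an orange band, 90 x 130 x 55 mm, behind the pot's hinge; origin at the centre of its underside.
- roll: Bystander, to be left alone: blue paper roll standing on end, 116 mm across, 200 mm tall, at the left; origin at the centre of its underside.
- jar: Bystander, to be left alone: clear jar with a steel cap, 68 mm across, 85 mm tall, at the right; origin at the centre of its underside.
- tray: Bystander, to be left alone: small grey tray of clips, 90 x 120 x 30 mm, at the right; origin at the centre of its underside.
- driver: Bystander, to be left alone: screwdriver with black handle, 200 mm long, lying at the left; origin at the centre of its underside.

How it is judged:
By the outcome, as a careful person would: the job done as asked, in the order asked, and still so for the second after the job is handed in, while the arm keeps its last pose, push and grip.
It also fails if it takes over 45 s, if anything falls off the work surface, if the arm or the gripper's body presses on something with over 40 N, if the wrist force passes 120 N, or if a joint passes its speed limit or range.

## Working session

There is one attempt and no reset: what is moved stays moved. The work goes in short steps, Python scripts to look and compute and a tool call to move; the robot and the scene stay as the last step left them, time stands still between calls to the robot, and variables do not carry over. Pictures are saved under pics/ and viewed, and the job is handed in when it is done.

Besides the shell and the picture viewer there is one more tool, called after "Request:" in YAML: its name, and indented under it one key for each argument. jog_arm: Moves the arm, as the interface text tells. Its arguments: {"type":"object","properties":{"steps":{"type":"array","items":{"type":"array"}}},"required":["steps"]}

```bash
mkdir -p pics; ls
cat > h.py <<'E'
import numpy as np, cv2
from bench import sense, read_camera, camera_info, bot, finder
from scipy.spatial.transform import Rotation as Ro
def cam(n):
    c=camera_info(n);K=np.array(c["mtx"])
    if "R" in c: return K,np.array(c["R"]),np.array(c["t"])
    s=sense();T=np.eye(4);T[:3,:3]=Ro.from_rotvec(s["tcp_rot"]).as_matrix();T[:3,3]=s["tool_pos"]
    M=np.linalg.inv(T@np.array(c["T_tool_cam"]));return K,M[:3,:3],M[:3,3]
def shot(n,f):
    im=read_camera(n);cv2.imwrite("pics/"+f,im[:,:,::-1]);return im
def proj(C,X):
    K,R,t=C;p=K@(R@np.asarray(X,float)+t);return p[:2]/p[2]
def onz(C,uv,z):
    K,R,t=C;d=R.T@np.linalg.inv(K)@np.array([uv[0],uv[1],1.]);o=-R.T@t
    return o+d*(z-o[2])/d[2]
E
python3 - <<'E'
from h import *
s=sense();print(s)
for n in("scene","top","wrist"):
    C=cam(n);shot(n,n+"0.png");print(n,C[0][0,0],-C[1].T@C[2],C[1].round(2).tolist())
    for l in ("lid_knob","clamp_grip","lid","clamp_pivot","pliers"):
        r=finder.silhouettes(n,l)
        print(n,l,[(round(x["score"],2),np.round(x["centre"]),int(x["pixels"].sum())) for x in r[:3]])
E
```

```text
pics
{'t': 0.0, 'q': array([ 1.06895898e+00,  5.33493007e-02,  1.61427560e+00,  2.01824183e-05,
        1.47595932e+00, -1.19012187e-01]), 'qvel': array([-5.28553900e-04, -9.22371369e-05,  1.45053181e-03, -6.60483556e-04,
       -1.56024672e-03,  1.88176604e-04]), 'tau': array([ 4.18096288e-04, -3.93678939e+01, -3.70179641e+01, -5.15756653e-06,
        6.87493608e-03, -1.58218927e-05]), 'tool_pos': array([0.23318997, 0.57925456, 0.24707864]), 'tcp_rot': array([-5.97558349e-01, -3.08359813e+00,  2.96859826e-03]), 'contact_force': array([ 0.88241589,  0.20383017, -0.25337898]), 'moment': array([-0.06532913, -0.03975434, -0.0141825 ]), 'grip_width': 1.0009142774882378}
scene 460.7229906458465 [1.77211149 0.25402281 0.92497014] [[-0.23, 0.97, -0.0], [0.54, 0.12, -0.83], [-0.81, -0.19, -0.55]]
scene lid_knob [(0.86, array([227., 302.]), 840), (0.45, array([197., 186.]), 640)]
scene clamp_grip [(0.38, array([252., 421.]), 3166)]
scene lid [(0.83, array([225., 303.]), 822), (0.47, array([236., 314.]), 2830)]
scene clamp_pivot [(0.68, array([238., 313.]), 2758)]
scene pliers []
top 399.5447111767318 [ 0.47687036 -0.026823    1.07721629] [[0.01, -1.0, -0.0], [-1.0, -0.01, -0.09], [0.09, 0.0, -1.0]]
top lid_knob [(0.98, array([205., 253.]), 1825), (0.74, array([216., 213.]), 62)]
top clamp_grip [(0.48, array([216., 213.]), 60)]
top lid [(0.77, array([202., 253.]), 1842)]
top clamp_pivot [(0.58, array([212., 246.]), 5187)]
top pliers [(0.89, array([262., 258.]), 742)]
wrist 335.43865736888733 [0.1693613  0.60508067 0.37358771] [[0.37, 0.93, -0.0], [0.89, -0.36, 0.27], [0.25, -0.1, -0.96]]
wrist lid_knob []
wrist clamp_grip []
wrist lid []
wrist clamp_pivot []
wrist pliers []
```

Run:
```python
import cv2
a=cv2.imread("pics/top0.png");cv2.imwrite("pics/top0z.png",cv2.resize(a[110:320,140:420],(800,600),interpolation=2))
a=cv2.imread("pics/scene0.png");cv2.imwrite("pics/scene0z.png",cv2.resize(a[110:320,180:460],(800,600),interpolation=2))
```

```text
(no output)
```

View pics/top0z.png

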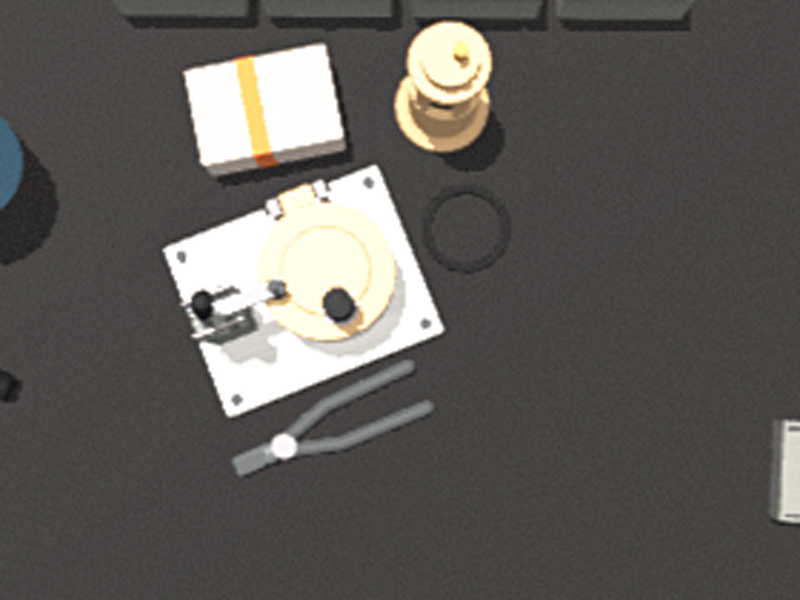

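View pics/scene0z.png

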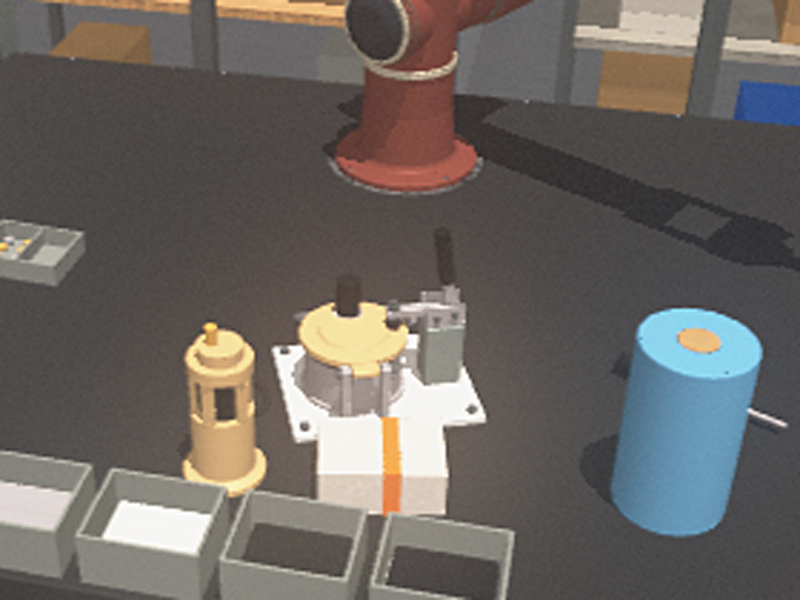

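View pics/scene0.png

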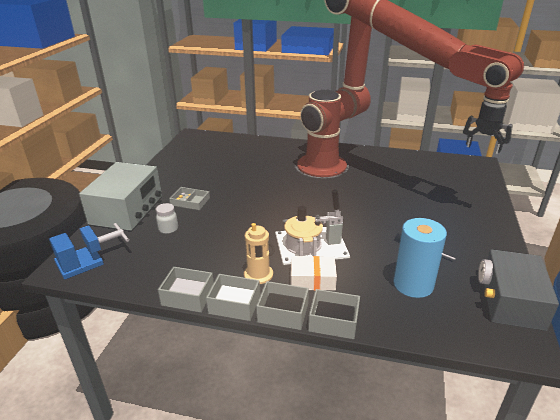

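View pics/top0.png

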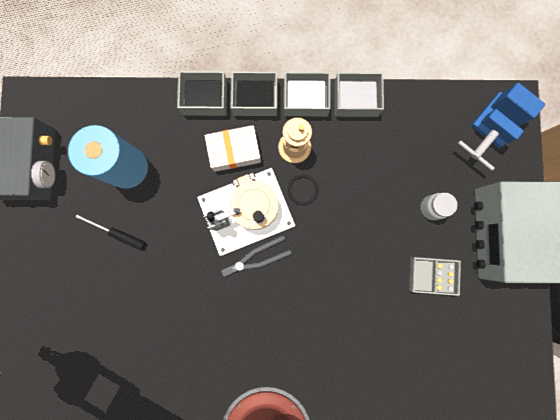

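Run:
```python
from h import *
C=cam("top")
f=lambda x,y:(140+x/800*280-.5+.175,110+y/600*210-.5+.175)
P=[onz(C,f(*p),.01) for p in((164,248),(377,165),(443,328),(232,416))]
for p in P: print(p.round(4))
for a,b in((0,1),(3,2),(0,3),(1,2)): d=P[b]-P[a];print(np.linalg.norm(d),np.degrees(np.arctan2(d[1],d[0])))
im=cv2.imread("pics/top0.png")
print("knob",onz(C,f(338,300),.13),"grip tip",onz(C,f(202,302),.204-.009*0))
lid=[onz(C,f(*p),.084) for p in((328,270),)]
print("lid",lid)
hsv=cv2.cvtColor(im,cv2.COLOR_BGR2HSV)
m=((hsv[...,0]>10)&(hsv[...,0]<30)&(hsv[...,1]>45)&(hsv[...,2]>120)).astype(np.uint8)
m[:165]=0;m[:,:228]=0
n,l,st,ce=cv2.connectedComponentsWithStats(m);print(st[1:],ce[1:])
S=cam("scene")
print("tip grip scene ray etc")
```

```text
[0.611  0.1924 0.01  ]
[ 0.6919 -0.0076  0.01  ]
[ 0.5377 -0.0708  0.01  ]
[0.4543 0.1249 0.01  ]
0.21571628495628326 -67.97414049788296
0.21276096995248364 -66.91305946095265
0.17067193642719408 -156.71374045068507
0.1666924145385463 -157.7120993673137
knob [0.5534814  0.02164836 0.13      ] grip tip [0.54512139 0.12223914 0.204     ]
lid [array([0.58346849, 0.03308887, 0.084     ])]
[[544 165  16  17 265]
 [229 167   1   1   1]
 [231 166   4   2   5]
 [236 166   2   1   2]
 [237 175   8  13  22]
 [246 174   3   1   3]
 [249 176   2   3   4]
 [248 181   1   1   1]
 [252 180   4   1   4]
 [245 182   1   1   1]
 [243 189  27  26  58]
 [239 196   3   4   5]
 [238 201   1   1   1]
 [278 202   1   6   6]
 [238 204   1   2   2]
 [233 207   3   2   3]
 [233 208  21  13  46]
 [245 209  33  21  82]
 [252 210  10   8  14]
 [237 222   4   3   4]
 [256 223   1   1   1]
 [243 226   1   1   1]
 [437 263   6   6  28]
 [448 271   6   6  28]
 [437 278   5   5  23]
 [448 279   6   5  27]
 [436 285   6   6  29]] [[551.50566038 172.78867925]
 [229.         167.        ]
 [232.8        166.2       ]
 [236.5        166.        ]
 [239.18181818 180.36363636]
 [247.         174.        ]
 [249.25       177.25      ]
 [248.         181.        ]
 [253.5        180.        ]
 [245.         182.        ]
 [261.75862069 198.79310345]
 [239.8        197.2       ]
 [238.         201.        ]
 [278.         204.5       ]
 [238.         204.5       ]
 [234.         207.66666667]
 [241.         215.26086957]
 [263.64634146 222.53658537]
 [255.85714286 212.28571429]
 [238.5        223.25      ]
 [256.         223.        ]
 [243.         226.        ]
 [439.35714286 265.64285714]
 [450.46428571 273.64285714]
 [439.         280.        ]
 [450.40740741 280.92592593]
 [438.5862069  287.27586207]]
tip grip scene ray etc
```

```bash
cat >> h.py <<'E'
def pot2w(p,pose):
    x,y,a=pose;c,s=np.cos(a),np.sin(a);p=np.atleast_2d(p)
    return np.c_[x+c*p[:,0]-s*p[:,1],y+s*p[:,0]+c*p[:,1],.01+p[:,2]]
def overlay(im,C,pose,f,crop,th=0.,lid=0.):
    k=4;x0,y0,w,h=crop;o=cv2.resize(im[y0:y0+h,x0:x0+w,::-1],None,fx=k,fy=k,interpolation=2).copy()
    t=np.linspace(0,2*np.pi,60);ci=np.c_[np.cos(t),np.sin(t),0*t]
    def pl(p,c):
        q=np.array([proj(C,X) for X in pot2w(p,pose)]);q=((q-[x0,y0]+.5)*k-.5).round().astype(int);cv2.polylines(o,[q],False,c,1)
    pl(ci*.061+[0,0,.074],(0,0,255))
    for z in(.074,.12):pl(ci*.014+[-.034,0,z],(0,255,0))
    pl(np.array([[-.02,.079,.0],[.02,.079,0],[.02,.123,0],[-.02,.123,0],[-.02,.079,0]])+[0,0,.0],(255,0,0))
    a=th-.15
    for s in(-.009,.009):
        pl(np.array([[0,.11+r*np.sin(a)+s*np.cos(a),.093+r*np.cos(a)-s*np.sin(a)] for r in(.034,.102)]),(255,255,0))
    cv2.imwrite("pics/"+f,o)
E
python3 - <<'E'
from h import *
for n,c in(("top",(185,150,130,110)),("scene",(260,170,110,120))):
    overlay(cv2.imread(f"pics/{n}0.png")[:,:,::-1],cam(n),(.584,.0335,np.radians(22.3)),n+"o.png",c)
E
```

```text
(no output)
```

View pics/topo.png

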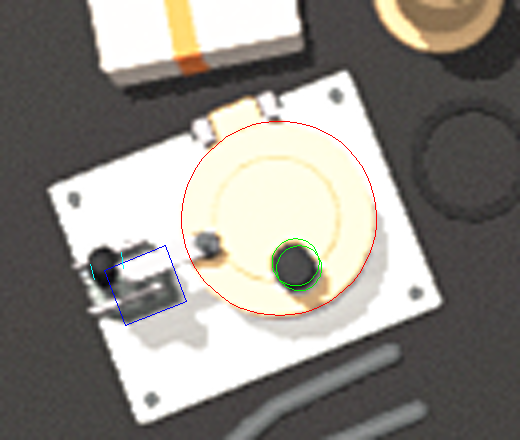

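View pics/sceneo.png

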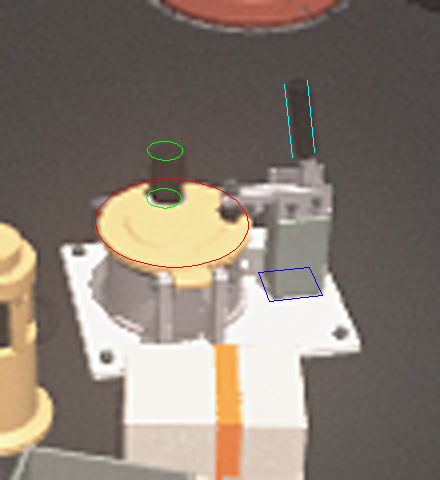

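Request:
jog_arm:
  steps:
    - [0,[-0.035,-0.024,0],-4]
    - [0,[-0.07,-0.048,0],-8]
    - [0,[-0.105,-0.072,0],-12]
    - [0,[-0.14,-0.096,0],-16]
    - [0,[-0.175,-0.12,0],-20]
    - [0,[-0.21,-0.144,0],-24]
    - [0,[-0.245,-0.168,0],-28]
    - [0,[-0.28,-0.192,0],-32]
    - [0,[-0.315,-0.216,0],-36]
    - [0,[-0.35,-0.24,0],-40]
    - [0,[-0.385,-0.263,0],-44]
    - [0,[-0.42,-0.286,0],-44.3]
    - [0,[-0.45,-0.306,0],-44.3]
    - [0,[-0.47,-0.32,0],-44.3]
    - [0,[-0.484,-0.329,0],-44.3]
    - [0,[-0.484,-0.329,0],-44.3]
    - [0,[-0.484,-0.329,0],-44.3]

```text
t: 2.6
tool_pos: [0.5593, 0.0942, 0.2482]
tcp_rot: [0.609, -3.081, -0.001]
contact_force: [-0.1, 1.0, -0.7]
grip_width: -0.002
```

```bash
cat >> h.py <<'E'
POSE=(.584,.0335,np.radians(22.3))
def st():
    s=sense();R=Ro.from_rotvec(s["tcp_rot"]).as_matrix();p=s["tool_pos"];x,y,a=POSE
    d=p[:2]-[x,y];c,sn=np.cos(a),np.sin(a)
    print("t",round(s["t"],2),"tcp",p.round(4),"pot xy",np.round([c*d[0]+sn*d[1],-sn*d[0]+c*d[1]],4),"F",s["contact_force"].round(1),"g",round(s["grip_width"],3))
    print("toolx ang",np.degrees(np.arctan2(R[1,0],R[0,0])).round(1),"tooly",np.degrees(np.arctan2(R[1,1],R[0,1])).round(1),"z",R[:,2].round(3));return s
E
python3 - <<'E'
from h import *
st();C=cam("wrist");im=shot("wrist","w1.png");overlay(im,C,POSE,"w1o.png",(60,10,200,150))
a=np.array(im[:,:,::-1]).copy()
cv2.imwrite("pics/w1b.png",cv2.resize(a,(800,600)))
c=[proj(C,X) for X in pot2w([[0,0,.074],[-.034,0,.12],[0,.095,.194]],POSE)];print(c)
E
```

```text
t 2.6 tcp [0.5593 0.0942 0.2482] pot xy [0.0002 0.0656] F [-0.1  1.  -0.7] g -0.002
toolx ang -157.6 tooly 112.4 z [-0.001  0.001 -1.   ]
[array([209.91029067, 194.6337654 ]), array([193.87712138, 163.75185219]), array([338.49324059, 246.26558689])]
```

View pics/w1b.png

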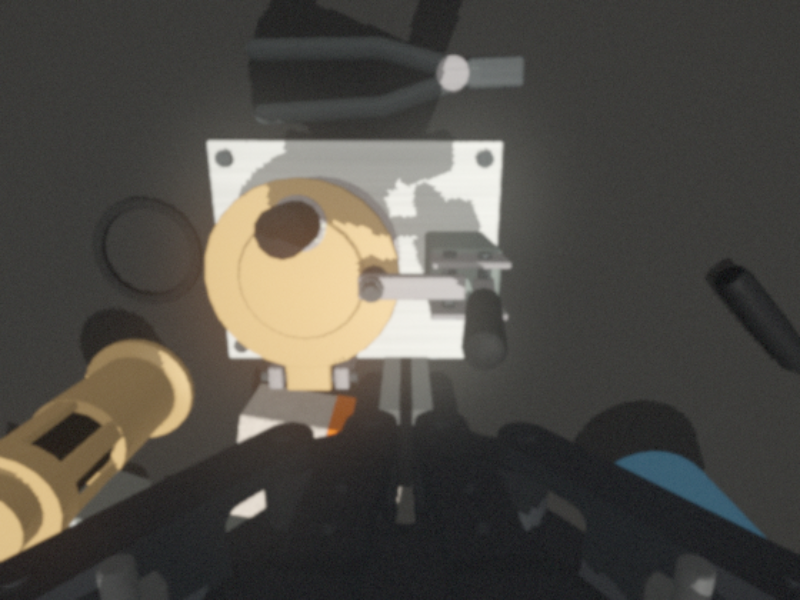

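```bash
python3 -c "
from h import *
print(sense()['q'].round(3))"
```

```text
[ 3.600e-02 -8.500e-02  1.749e+00  1.000e-03  1.478e+00 -1.926e+00]
```

Request:
jog_arm:
  steps:
    - [0,[0,0,0],8.2]
    - [0,[0,0,0],16.4]
    - [0,[0,0,0],24.6]
    - [0,[0,0,0],32.8]
    - [0,[0,0,0],41]
    - [0,[0,0,0],49.2]
    - [0,[0,0,0],57.4]
    - [0,[0,0,0],65.6]
    - [0,[0,0,0.01],73.8]
    - [0,[0,0,0.03],82]
    - [0,[0,0,0.05],90]
    - [0,[0,0,0.065],90]
    - [0,[0,0,0.071],90]
    - [0,[0,0,0.071],90]

```text
t: 4.05
tool_pos: [0.5587, 0.0943, 0.1763]
tcp_rot: [-1.744, -2.611, 0.002]
contact_force: [0.6, 0.4, -0.3]
grip_width: -0.0
```

Run:
```python
from h import *
st();a=shot("scene","s2.png");cv2.imwrite("pics/s2z.png",cv2.resize(a[120:300,220:460,::-1],(800,600),interpolation=2))
```

```text
t 4.05 tcp [0.5587 0.0943 0.1763] pot xy [-0.0003  0.0658] F [ 0.6  0.4 -0.3] g -0.0
toolx ang 112.5 tooly 22.5 z [-0.002 -0.    -1.   ]
```

View pics/s2z.png

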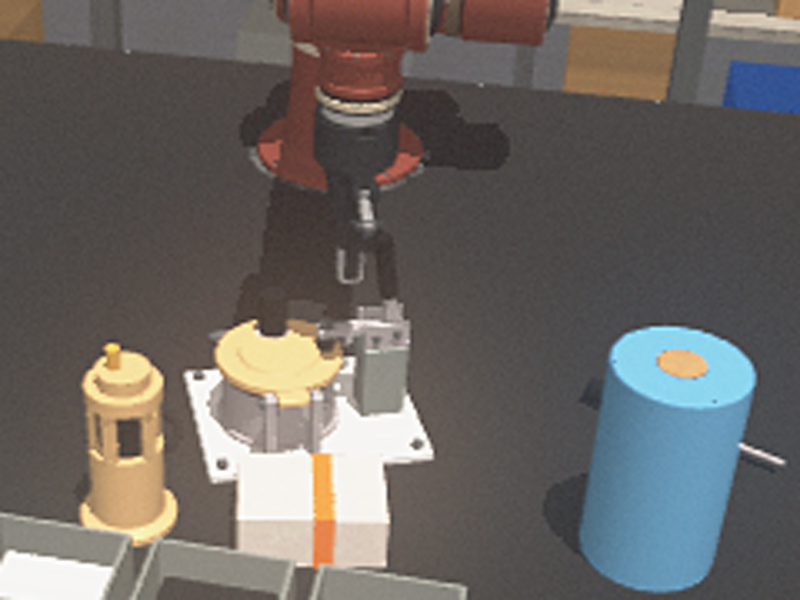

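Request:
jog_arm:
  steps:
    - [0,[0.008,0,0],0]
    - [0,[0.014,0,0],0]
    - [0,[0.02,0,0],0]
    - [0,[0.025,0,0],0]
    - [0,[0.03,0,0],0]
    - [0,[0.035,0,0],0]
    - [0,[0.04,0,0],0]
    - [0,[0.045,0,0],0]
    - [0,[0.05,0,0],0]
    - [0,[0.055,0,0],0]
    - [0,[0.06,0,0],0]
    - [0,[0.06,0,0],0]

```text
t: 5.3
tool_pos: [0.5364, 0.1498, 0.1772]
tcp_rot: [-1.747, -2.611, 0.0]
contact_force: [-0.1, 0.8, -0.8]
grip_width: -0.003
```

Run:
```python
from h import *
st();a=shot("scene","s3.png");cv2.imwrite("pics/s3z.png",cv2.resize(a[150:270,260:420,::-1],(800,600),interpolation=2))
```

```text
t 5.3 tcp [0.5364 0.1498 0.1772] pot xy [1.000e-04 1.257e-01] F [-0.1  0.8 -0.8] g -0.003
toolx ang 112.4 tooly 22.4 z [-0.  0. -1.]
```

View pics/s3z.png

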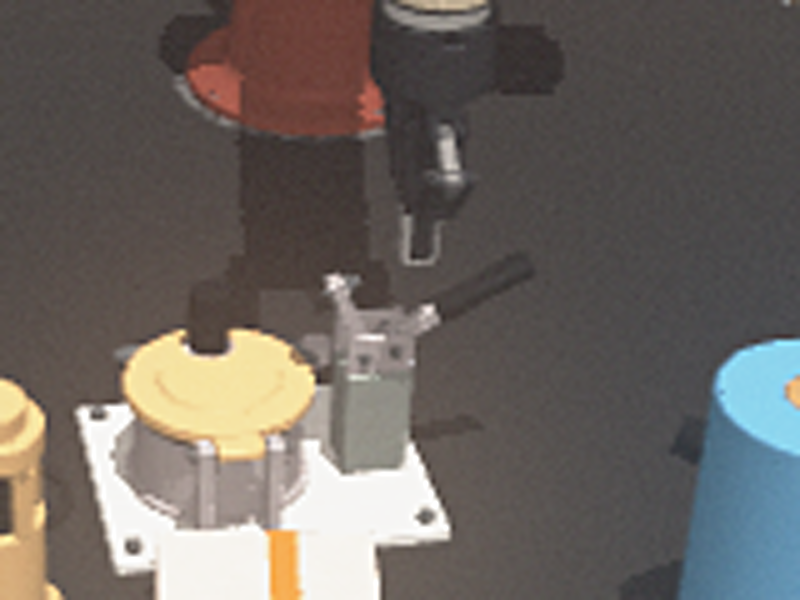

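Request:
jog_arm:
  steps:
    - [0,[0,0,-0.03],0]
    - [0.02,[0,0,-0.06],-8]
    - [0.055,[-0.01,-0.003,-0.071],-16]
    - [0.055,[-0.025,-0.007,-0.071],-24]
    - [0.055,[-0.045,-0.012,-0.071],-32]
    - [0.055,[-0.065,-0.017,-0.071],-40]
    - [0.055,[-0.08,-0.022,-0.071],-48]
    - [0.055,[-0.095,-0.026,-0.071],-56]
    - [0.055,[-0.11,-0.03,-0.071],-64]
    - [0.055,[-0.12,-0.033,-0.071],-72]
    - [0.055,[-0.126,-0.035,-0.071],-80]
    - [0.055,[-0.126,-0.035,-0.071],-88]
    - [0.055,[-0.126,-0.035,-0.071],-90]
    - [0.055,[-0.126,-0.035,-0.071],-90]

```text
t: 6.75
tool_pos: [0.5523, 0.0191, 0.2483]
tcp_rot: [0.608, -3.082, 0.0]
contact_force: [0.1, -0.4, 1.1]
grip_width: 0.642
```

Run:
```python
from h import *
st()
C=cam("wrist");im=shot("wrist","w4.png");cv2.imwrite("pics/w4b.png",cv2.resize(im[:,:,::-1],(800,600)))
for z in (.074,.12): print(proj(C,pot2w([[-.034,0,z]],POSE)[0])*800/560)
print("lid ctr",proj(C,pot2w([[0,0,.074]],POSE)[0])*800/560)
T=cam("top");a=shot("top","t4.png");overlay(a,T,POSE,"t4o.png",(170,140,130,110),th=1.4)
S=cam("scene");a=shot("scene","s4.png");overlay(a,S,POSE,"s4o.png",(260,150,130,120),th=1.4)
```

```text
t 6.75 tcp [0.5523 0.0191 0.2483] pot xy [-0.0348 -0.0013] F [ 0.1 -0.4  1.1] g 0.642
toolx ang -157.7 tooly 112.3 z [ 0. -0. -1.]
[407.79280956 279.58159438]
[408.2452103  300.03504775]
lid ctr [407.63232417 331.20763486]
```

View pics/w4b.png

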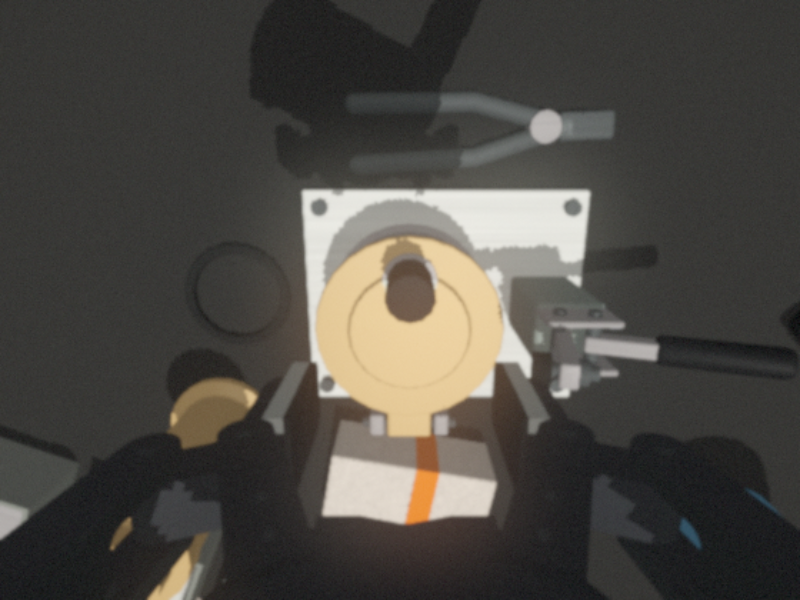

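View pics/s4o.png

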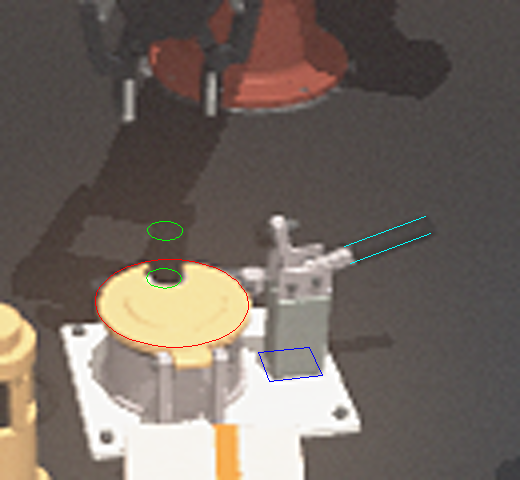

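View pics/t4o.png

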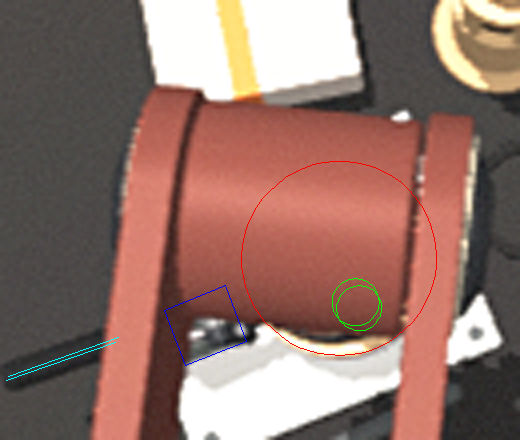

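Request:
jog_arm:
  steps:
    - [0.055,[0,0.002,0.03],0]
    - [0.055,[0,0.002,0.065],0]
    - [0.055,[0,0.002,0.095],0]
    - [0.055,[0,0.002,0.115],0]
    - [0.055,[0,0.002,0.13],0]
    - [0.055,[0,0.002,0.138],0]
    - [0.055,[0,0.002,0.138],0]
    - [0.055,[0,0.002,0.138],0]

```text
t: 7.7
tool_pos: [0.5523, 0.0212, 0.1114]
tcp_rot: [-0.609, 3.08, -0.001]
contact_force: [-0.1, -0.2, 0.1]
grip_width: 0.645
```

Run:
```python
from h import *
st()
im=shot("wrist","w5.png");cv2.imwrite("pics/w5b.png",cv2.resize(im[:,:,::-1],(800,600)))
```

```text
t 7.7 tcp [0.5523 0.0212 0.1114] pot xy [-0.034   0.0007] F [-0.1 -0.2  0.1] g 0.645
toolx ang -157.6 tooly 112.4 z [ 0.002 -0.    -1.   ]
```

View pics/w5b.png

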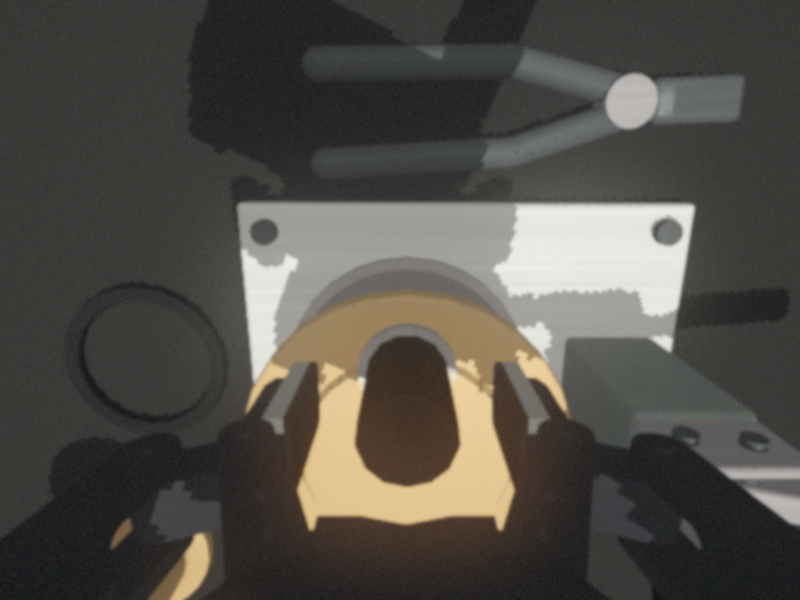

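Request:
jog_arm:
  steps:
    - [0.04,[0,0,0],0]
    - [0.03,[0,0,0],0]
    - [0.02,[0,0,0],0]
    - [0,[0,0,0],0]
    - [0,[0,0,0],0]
    - [0,[0,0,0],0]
    - [0,[0,0,0],0]

```text
t: 8.45
tool_pos: [0.5519, 0.0215, 0.1114]
tcp_rot: [-0.609, 3.081, 0.0]
contact_force: [-1.9, 1.2, 5.2]
grip_width: 0.311
```

Run:
```python
from h import *
st()
C=cam("wrist");im=shot("wrist","w6.png");cv2.imwrite("pics/w6b.png",cv2.resize(im[:,:,::-1],(800,600)))
```

```text
t 8.45 tcp [0.5519 0.0215 0.1114] pot xy [-0.0342  0.001 ] F [-1.9  1.2  5.2] g 0.311
toolx ang -157.6 tooly 112.4 z [ 0.001  0.    -1.   ]
```

View pics/w6b.png

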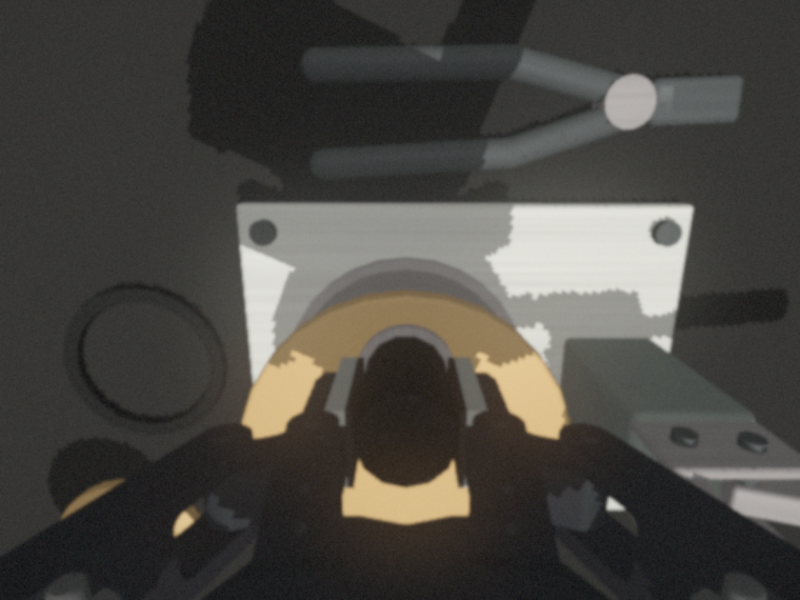

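Request:
jog_arm:
  steps:
    - [0,[-0.0004,0,-0.001],0]
    - [0,[-0.0007,0,-0.002],0]
    - [0,[-0.0011,0,-0.003],0]
    - [0,[-0.0015,0,-0.004],0]
    - [0,[-0.0019,0,-0.005],0]
    - [0,[-0.0019,0,-0.005],0]

```text
t: 9.1
tool_pos: [0.5521, 0.0217, 0.1123]
tcp_rot: [0.609, -3.079, 0.0]
contact_force: [6.0, -1.6, -14.6]
grip_width: 0.312
```

Run:
```python
from h import *
st()
C=cam("wrist");im=shot("wrist","w7.png");cv2.imwrite("pics/w7b.png",cv2.resize(im[:,:,::-1],(800,600)))
```

```text
t 9.1 tcp [0.5521 0.0217 0.1123] pot xy [-0.034   0.0012] F [  6.   -1.6 -14.6] g 0.312
toolx ang -157.6 tooly 112.4 z [-0.003 -0.001 -1.   ]
```

View pics/w7b.png

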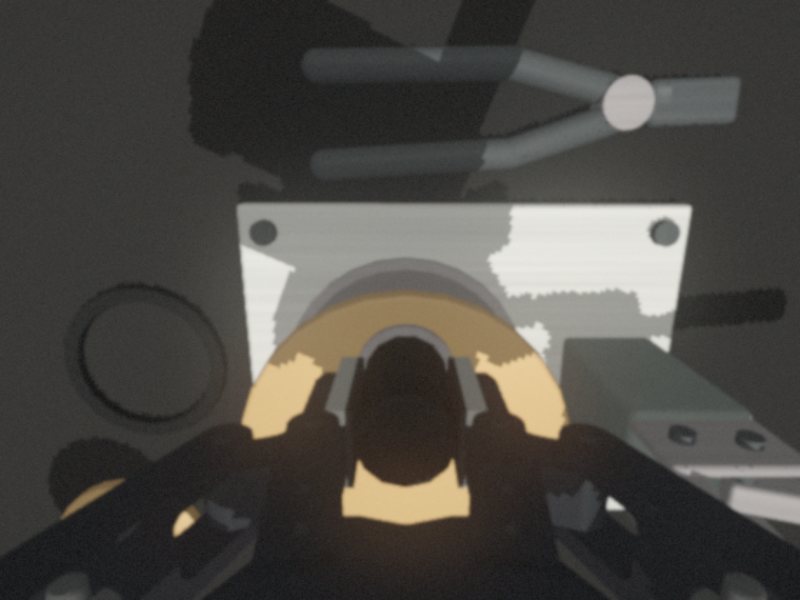

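Request:
jog_arm:
  steps:
    - [0,[-0.0003,0,-0.0007],0]
    - [0,[-0.0006,0,-0.0014],0]
    - [0,[-0.0008,0,-0.002],0]
    - [0,[-0.0008,0,-0.002],0]
    - [0,[-0.0008,0,-0.002],0]

```text
t: 9.65
tool_pos: [0.5522, 0.0217, 0.1128]
tcp_rot: [0.608, -3.078, 0.0]
contact_force: [8.0, -2.7, -20.8]
grip_width: 0.311
```

Request:
jog_arm:
  steps:
    - [0,[-0.0005,0,-0.0005],0]
    - [0,[-0.001,0,-0.001],0]
    - [0,[-0.0015,0,-0.0015],0]
    - [0,[-0.002,0,-0.002],0]
    - [0,[-0.002,0,-0.002],0]
    - [0,[-0.002,0,-0.002],0]

```text
t: 10.25
tool_pos: [0.5527, 0.022, 0.1142]
tcp_rot: [0.608, -3.074, 0.001]
contact_force: [4.8, -3.8, -20.0]
grip_width: 0.311
```

Request:
jog_arm:
  steps:
    - [0,[-0.0004,0,-0.0007],0]
    - [0,[-0.0008,0,-0.0014],0]
    - [0,[-0.001,0,-0.002],0]
    - [0,[-0.001,0,-0.002],0]
    - [0,[-0.001,0,-0.002],0]

```text
t: 10.75
tool_pos: [0.5538, 0.0224, 0.117]
tcp_rot: [0.608, -3.074, 0.001]
contact_force: [3.1, -4.7, -17.8]
grip_width: 0.313
```

Run:
```python
from h import *
st()
C=cam("wrist");im=shot("wrist","w8.png");cv2.imwrite("pics/w8b.png",cv2.resize(im[:,:,::-1],(800,600)))
a=shot("scene","s8.png");cv2.imwrite("pics/s8z.png",cv2.resize(np.hstack([a[180:270,260:360,::-1],cv2.imread("pics/s4.png")[180:270,260:360]]),(800,360),interpolation=2))
```

```text
t 10.75 tcp [0.5538 0.0224 0.117 ] pot xy [-0.0322  0.0012] F [  3.1  -4.7 -17.8] g 0.313
toolx ang -157.6 tooly 112.4 z [-0.008 -0.003 -1.   ]
```

View pics/w8b.png

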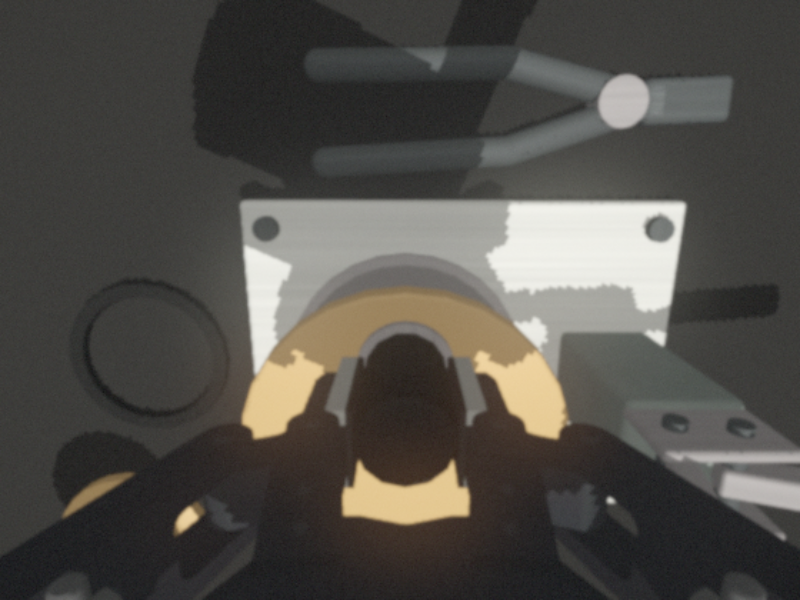

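View pics/s8z.png

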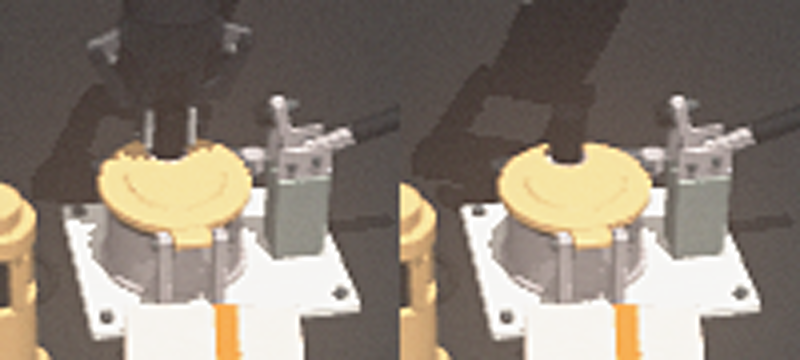

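Request:
jog_arm:
  steps:
    - [0,[-0.0003,0,-0.0007],0]
    - [0,[-0.0006,0,-0.0014],0]
    - [0,[-0.001,0,-0.002],0]
    - [0,[-0.0014,0,-0.003],0]
    - [0,[-0.0014,0,-0.003],0]
    - [0,[-0.0014,0,-0.003],0]

```text
t: 11.45
tool_pos: [0.558, 0.024, 0.125]
tcp_rot: [0.609, -3.082, -0.0]
contact_force: [-3.3, -4.1, -7.1]
grip_width: 0.308
```

Request:
jog_arm:
  steps:
    - [0,[0,0,0],0]
    - [0,[0,0,-0.0005],0]
    - [0,[-0.0003,0,-0.001],0]
    - [0,[-0.0003,0,-0.001],0]
    - [0,[-0.0003,0,-0.001],0]
    - [0,[-0.0003,0,-0.001],0]

```text
t: 12.05
tool_pos: [0.5582, 0.0241, 0.1255]
tcp_rot: [0.609, -3.082, -0.0]
contact_force: [-3.4, -3.1, -6.1]
grip_width: 0.311
```

Run:
```python
from h import *
st();print(abs(sense()["qvel"]).max())
C=cam("wrist");im=shot("wrist","w9.png");cv2.imwrite("pics/w9b.png",cv2.resize(im[:,:,::-1],(800,600)))
a=shot("scene","s9.png");cv2.imwrite("pics/s9z.png",cv2.resize(np.hstack([a[180:270,260:360,::-1],cv2.imread("pics/s4.png")[180:270,260:360]]),(800,360),interpolation=2))
st()
```

```text
t 12.05 tcp [0.5582 0.0241 0.1255] pot xy [-0.0274  0.0011] F [-3.4 -3.1 -6.1] g 0.311
toolx ang -157.6 tooly 112.4 z [-0.  0. -1.]
0.0021209225748133552
t 12.15 tcp [0.5582 0.0241 0.1255] pot xy [-0.0274  0.0011] F [-4.3 -3.3 -6.3] g 0.308
toolx ang -157.6 tooly 112.4 z [-0.  0. -1.]
```

View pics/w9b.png

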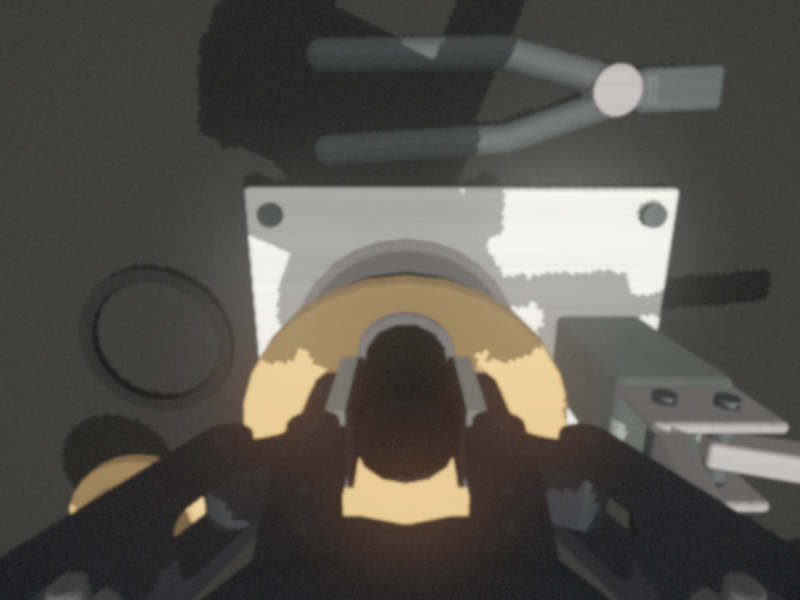

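View pics/s9z.png

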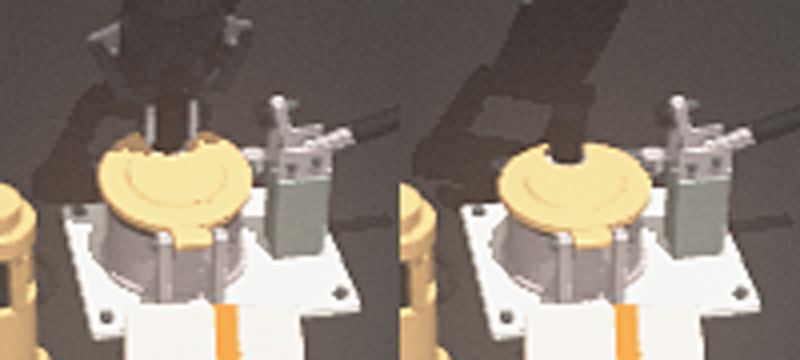

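Run:
```python
from h import *
def rot(p,th):
    h=np.array([.069,0,.066]);d=np.array(p)-h
    return h+np.array([d[0]*np.cos(th)+d[2]*np.sin(th),0,-d[0]*np.sin(th)+d[2]*np.cos(th)])
K,R,t=cam("wrist")
# w6 pose: same orientation, tool shifted
now=np.array([.5582,.0241,.1255]);w6=np.array([.5519,.0215,.1114])
def row(p,tool):
    X=pot2w([p],POSE)[0]-(tool-now);return proj((K,R,t),X)[1]*800/560
for nm,p in(("edge",(-.061,0,.074)),("foot",(-.048,0,.074)),("edgelow",(-.061,0,.066))):
    print(nm,"w6",round(row(p,w6),1),[ (th,round(row(rot(p,th),now),1)) for th in(.1,.12,.14,.15,.16,.18)])
for f in("w6","w9"):
    im=cv2.imread(f"pics/{f}.png");print(f,[tuple(im[r,284]) for r in range(160,236,2)])
```

```text
edge w6 295.9 [(0.1, np.float64(279.3)), (0.12, np.float64(282.5)), (0.14, np.float64(285.9)), (0.15, np.float64(287.7)), (0.16, np.float64(289.6)), (0.18, np.float64(293.5))]
foot w6 333.0 [(0.1, np.float64(315.4)), (0.12, np.float64(318.7)), (0.14, np.float64(322.2)), (0.15, np.float64(324.1)), (0.16, np.float64(326.0)), (0.18, np.float64(329.9))]
edgelow w6 289.8 [(0.1, np.float64(271.7)), (0.12, np.float64(274.1)), (0.14, np.float64(276.9)), (0.15, np.float64(278.3)), (0.16, np.float64(279.8)), (0.18, np.float64(282.9))]
w6 [(np.uint8(143), np.uint8(148), np.uint8(149)), (np.uint8(142), np.uint8(147), np.uint8(148)), (np.uint8(143), np.uint8(148), np.uint8(149)), (np.uint8(147), np.uint8(151), np.uint8(150)), (np.uint8(145), np.uint8(151), np.uint8(151)), (np.uint8(149), np.uint8(153), np.uint8(153)), (np.uint8(145), np.uint8(150), np.uint8(151)), (np.uint8(145), np.uint8(151), np.uint8(151)), (np.uint8(148), np.uint8(153), np.uint8(152)), (np.uint8(147), np.uint8(152), np.uint8(151)), (np.uint8(120), np.uint8(124), np.uint8(126)), (np.uint8(113), np.uint8(117), np.uint8(119)), (
[... 2254 characters left out ...]
uint8(162)), (np.uint8(99), np.uint8(138), np.uint8(161)), (np.uint8(96), np.uint8(135), np.uint8(159)), (np.uint8(96), np.uint8(136), np.uint8(161)), (np.uint8(95), np.uint8(136), np.uint8(161)), (np.uint8(100), np.uint8(138), np.uint8(162)), (np.uint8(96), np.uint8(136), np.uint8(159)), (np.uint8(106), np.uint8(122), np.uint8(136)), (np.uint8(113), np.uint8(116), np.uint8(121)), (np.uint8(121), np.uint8(124), np.uint8(130)), (np.uint8(127), np.uint8(127), np.uint8(133)), (np.uint8(113), np.uint8(115), np.uint8(122)), (np.uint8(60), np.uint8(62), np.uint8(70)), (np.uint8(32), np.uint8(39), np.uint8(44)), (np.uint8(41), np.uint8(51), np.uint8(53)), (np.uint8(30), np.uint8(43), np.uint8(49))]
```

Run:
```python
from h import *
def rot(p,th):
    h=np.array([.069,0,.066]);d=np.array(p)-h
    return h+np.array([d[0]*np.cos(th)+d[2]*np.sin(th),0,-d[0]*np.sin(th)+d[2]*np.cos(th)])
K,R,t=cam("wrist")
now=np.array([.5582,.0241,.1255]);w6=np.array([.5519,.0215,.1114])
def row(p,tool,dx=0):
    X=pot2w([np.array(p)+[dx,0,0]],POSE)[0]-(tool-now);return proj((K,R,t),X)[1]
sat={}
for f in("w6","w9"):
    im=cv2.imread(f"pics/{f}.png").astype(float)[:,276:293].mean(1);s=im[:,2]-im[:,0]
    g=np.where((s[:-1]<28)&(s[1:]>=28))[0];d=np.where((s[:-1]>=28)&(s[1:]<28))[0]
    i=[x for x in g if 180<x<215][0];j=[x for x in d if x>i+5][0]
    sat[f]=(i+(28-s[i])/(s[i+1]-s[i]),j+(s[j]-28)/(s[j]-s[j+1]));print(f,sat[f])
from scipy.optimize import brentq
for nm,p0,k in(("edgelow",(-.061,0,.068),0),("ring",(-.050,0,.075),1)):
    dx=brentq(lambda d:row(p0,w6,d)-sat["w6"][k],-.02,.02)
    th=brentq(lambda a:row(rot(np.array(p0)+[dx,0,0],a),now)-sat["w9"][k],.02,.3)
    print(nm,dx,th)
```

```text
w6 (np.float64(202.8352490421456), np.float64(227.20890410958904))
w9 (np.float64(192.04814814814816), np.float64(218.59214501510573))
edgelow -0.0005244584865815213 0.11749473605512988
ring -0.0013398063406333456 0.1279572116971818
```

Request:
jog_arm:
  steps:
    - [0,[-0.0003,0,-0.0006],0]
    - [0,[-0.0006,0,-0.0012],0]
    - [0,[-0.0008,0,-0.0017],0]
    - [0,[-0.0008,0,-0.0017],0]
    - [0,[-0.0008,0,-0.0017],0]
    - [0,[-0.0008,0,-0.0017],0]
    - [0,[-0.0008,0,-0.0017],0]

```text
t: 12.85
tool_pos: [0.5594, 0.0246, 0.1274]
tcp_rot: [-0.609, 3.081, 0.0]
contact_force: [-2.6, -2.2, -6.6]
grip_width: 0.307
```

Run:
```python
from h import *
s=st();print(abs(s["qvel"]).max())
def rot(p,th):
    h=np.array([.069,0,.066]);d=np.array(p)-h
    return h+np.array([d[0]*np.cos(th)+d[2]*np.sin(th),0,-d[0]*np.sin(th)+d[2]*np.cos(th)])
C=cam("wrist");im=shot("wrist","w10.png").astype(float)[:,276:293].mean(1);sg=im[:,0]-im[:,2]
i=[x for x in range(180,215) if sg[x]<28<=sg[x+1]][0];j=[x for x in range(i+5,260) if sg[x]>=28>sg[x+1]][0]
e=(i+(28-sg[i])/(sg[i+1]-sg[i]),j+(sg[j]-28)/(sg[j]-sg[j+1]))
from scipy.optimize import brentq
for p,k in(((-.0615,0,.068),0),((-.0513,0,.075),1)):
    print(brentq(lambda a:proj(C,pot2w([rot(p,a)],POSE)[0])[1]-e[k],.02,.3))
a=shot("scene","s10.png")
cv2.imwrite("pics/s10z.png",cv2.resize(a[170:290,240:400,::-1],(800,600),interpolation=2));st()
```

```text
t 12.85 tcp [0.5594 0.0246 0.1274] pot xy [-0.0261  0.0011] F [-2.6 -2.2 -6.6] g 0.307
toolx ang -157.6 tooly 112.4 z [ 0.001  0.    -1.   ]
0.0016541800656639325
0.13449407458205656
0.14620928556818186
t 12.95 tcp [0.5594 0.0246 0.1274] pot xy [-0.0261  0.0011] F [-1.9 -1.4 -6.7] g 0.309
toolx ang -157.6 tooly 112.4 z [ 0.001  0.    -1.   ]
```

View pics/s10z.png

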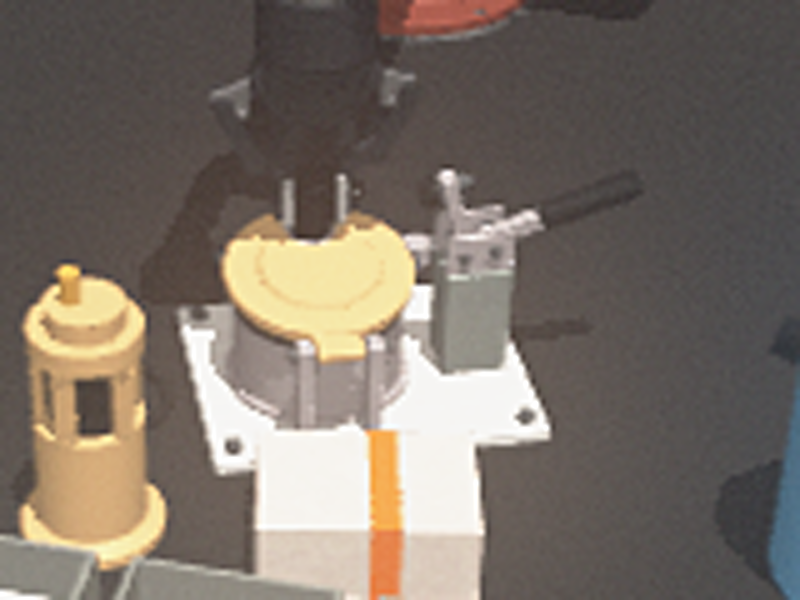

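```bash
python3 -c "
from h import *
print(bot.close_job());st()"
```

```text
the job is handed in; nothing more can be done
None
the job is handed in; nothing more can be done
```

I handed the job in at about 13 s with the clamp open and the lid held about 15 mm ajar by its knob.

- **Clamp:** I pushed the handle from the pot side until it snapped over centre. In the scene, top and wrist pictures it lies fully back, matching 1.4 rad, and the clamp arm stands up off the lid. It was still so in the last picture.
- **Lid:** I gripped the knob with the jaws along the hinge line and pulled the lid free in small steps along its arc. The largest upward pull measured was about 21 N, more than the 15 N expected. After the seal broke, the vertical force settled at about 6.5 N. The highest tool position measured was 16 mm above where it gripped the knob, so the knob stayed well under 30 mm.
- **Final hold:** The knob is still gripped (opening reading 0.31) and the arm's joints were practically still (0.002 rad/s at most).
- **Checks that disagreed:** The tool's own rise says 16.0 mm. Two edges in the wrist picture give a lid angle of 0.134 and 0.146 rad, or about 13.5 to 14.6 mm. They differ by up to 2.5 mm, and I took the height as about 15 mm.
- **Bystanders:** I saw nothing disturbed in the pictures; I did not measure their positions.

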